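# Clamp a sample bar in the bench gauge with the ratchet knob

## Robot

A 6-joint arm with a two-finger parallel gripper is mounted at the origin on a cart in front of the work surface, level with it; the furniture and walls round the work are solid. World frame = base frame: x ahead of the robot, y to its left, z up, the work surface at z = 0. Lengths are in m, angles in rad, forces in N, time in s.
With the tool pointing down it reaches from about 0.325 to 0.9 m from the base axis. Payload 6.1 kg.
Tool frame: the origin (TCP) lies midway between the tips of the shut fingers; the grasp point (between the pads) lies 19 mm behind it; z points along the fingers, y is the direction in which the jaws open and shut (so a half turn about z gives the same grasp; the last joint's range is limited). The gripper opens to 85 mm and grips with 20 to 120 N. Pads are 22 mm wide; open, the fingers measure 114 mm over their backs; the gripper's body (76 mm by 85 mm) begins 54 mm behind the grasp point. The pads swing forward as they close: fully open they stand 13 mm farther back than shut.
Start: joints at [-1.395, 0.22, 1.526, -0, 1.395, -0.126], TCP at [0.186, -0.597, 0.231] pointing down, gripper open.
Joint ranges: [-2.98, 2.98], [-0.91, 2.08], [0.09, 2.57], [-1.24, 4.39], [0.2, 2.65], [-2.68, 2.68]. Speed limits (rad/s): [2.57, 2.57, 3.01, 3.14, 3.14, 3.14].

## Interface

Orientations are given as a rotation vector (axis times angle).
In Python, from cell import ctrl gives the robot as it stands.
- The arm moves only by the shell command python3 -m creep 'ROWS' [OPENING]. ROWS is JSON, a list that holds one entry, the list of rows, each a list of 4 numbers: the shift along the tool's x, y, z in m, then the turn about the tool's z in degrees. A call has 1 to 5 rows; each row is the pose to reach, as a shift and turn from the pose commanded when the call began, along the tool's axes at that moment; what a row does not reach only later rows make up. A row lasts 1/10 s, in which the tool goes at most 50 mm and 8.59 degrees, less where a joint would pass 70% of its speed; a pose out of reach is approached as far as the arm can. A call with a gripper value outside its range is refused whole. OPENING is the closure, from 0 (fully open) to 1 (shut), set as the call begins (- or left out, the last holds). The fingers move at their own pace and stop on an object; the grip force is fixed at half the most. Time passes only in rows, so rows that repeat a pose let the fingers close. It gives the time, the measured TCP pose, the force and the opening at its end, in the units of the state.
- ctrl.get_obs(): the state, without advancing time (a new reading comes with each control period).
- ctrl.capture(name): name is "side" or "top" or "wrist"; returns a dict with "color" (384x512x3 uint8, blue, green, red), "range_z" (384x512 float32, m along the optical axis (not along the pixel's ray), 0 where there is no reading), "K" (3x3 intrinsics, pixels), "origin" and "attitude" of the camera in the world. Camera axes: x right, y up, looking along -z (the intrinsics and any distortion apply to the point x, -y, -z); pixel columns grow to the right and rows downward; lengths in m; the calibration is good to about 2 mm. The wrist camera is an equidistant fisheye: a pixel r from the principal point sees the ray r / f radians off the axis. A picture is of the moment at which its call begins.
- ctrl.sign_off(): hands the job in, once; it reports no verdict.
The state is a dict: "time_s": time; "joint_positions": joint angles; "dq": joint speeds; "tau": joint torques, N m; "eef_pos": TCP position; "eef_rot": TCP orientation; "contact_force": force on the tool from outside, world axes, zero at the start; "wrist_torque": the same for the moment, N m; "grip_width": finger opening in m.
Only numpy, scipy, OpenCV 4.12 (cv2) and the standard library are available. Lean on these libraries where they do the work, as an engineer would, in place of code of your own. Each camera call takes 0.05 s, during which the arm holds its last target. There are 200 camera calls.

## Task

The brass sample bar lies in the guide of the bench gauge but is not pushed in. Slide it gently along the guide until it rests fully home against the steel stop, then screw the gauge's spindle down onto it by turning the black ratchet knob at the very top clockwise (seen from above), letting the knob sink freely as it screws down, until the knob slips and clicks with the bar clamped. Stop after one or two clicks, let go, and leave the other things on the bench alone.

Things in the scene. Friction and masses are not known exactly. Their poses are not given: they have to be found in the camera images.
- gauge: bench gauge fixed to the worktop: grey base plate 235x100x18 mm, blue column and blue arm (67 to 93 mm above the worktop). Origin on the worktop under the spindle axis; x is level along the guide, the way the bar is pushed in; z up. The arm reaches 20 mm from the spindle axis to either side and towards -x; nothing stands above the bar farther out than that
- stop_face (a point): centre of the face of the steel stop (36 mm wide, 20 mm high block) that the bar must meet, 8 mm above the bed and 25 mm beyond the spindle axis; axes as the gauge's. The bed is 18 mm above the worktop. Two guide rails, 8 mm high and 37 mm apart, run beside the bar from 10 to 110 mm before the stop face
- stop: the same steel stop block; its origin is the centre of its underside, on the bed
- bar: brass sample bar, 150 x 30 x 16 mm, 0.55 kg, loose on the bed of the gauge between the guide rails; origin at the centre of its underside, x along its length towards the stop, z up
- bar_center (a point): centre of the brass bar (half-way up)
- bar_outer_end (a point): centre of the bar's outer end face (towards the robot, 26 mm above the worktop), the face to push on; 150 mm from the inner end. The bar takes up to some 10 N to start sliding
- bar_inner_end (a point): centre of the bar's inner end face, the one that must meet the stop; axes as the bar's. Home: this point lies at the stop face
- spindle: the gauge's vertical spindle, a 12 mm steel rod with an 18 mm black rubber pad at its foot; origin at the centre of the pad's underside, which stands 1.5 to 6 mm above the bar at the start and comes down as the knob is turned; z up. It carries the aluminium thimble (33 mm diameter) and above it the ratchet knob
- knob_grip (a point): on the axis of the black fluted ratchet knob (round, 40 mm diameter, 36 mm tall, axis upright), 22 mm above its lower rim and 14 mm below its top: where to close on it from above, at any yaw. Turned clockwise seen from above it sinks 16 mm a turn (2.5 mm per rad) with the spindle, and the hand should sink with it. Stays where it is left
- ratchet: the ratchet knob itself; origin on its axis at the pad's underside, z up, its -x points along the white line on its top. Knob and thimble turn together (x axes within 0.15 rad) until the torque on the knob reaches 0.34 N m; then it slips clockwise on the thimble in clicks of 0.39 rad (16 a turn), at each of which the torque rises, drops and turns negative: it snaps forward
- thimble: aluminium thimble, 33 mm diameter, 17 mm tall, just below the knob; origin on its axis at the pad's underside, z up, -x towards its red mark. The angle from its x axis to the knob's is the slip. It turns with the spindle at 0.30 N m (thread friction); at the first click the spindle presses on the bar with some 30 to 60 N. Do not turn the thimble itself: that bypasses the ratchet
- bottle: closed round lab bottle with white and blue label and blue cap, 68 x 64 x 140 mm, standing on the worktop, to be left alone; origin at the centre of its underside
- tub: white tub with a black lid, 66 x 66 x 75 mm, to be left alone; origin at the centre of its underside
- timer: small lab timer lying flat, 62 x 68 x 20 mm, to be left alone; origin at the centre of its underside
Mind the look-alikes: they are no part of the job. Of the things shaped like the bar, the brass one is meant.

How it is judged:
By the outcome, as a careful person would: the job done as asked, in the order asked, and still so for the second after the job is handed in, with the robot touching nothing.
It also fails if it takes over 72 s, if anything falls off the work surface, if the arm or the gripper's body presses on something with over 40 N, if the wrist force passes 120 N, or if a joint passes its speed limit or range.

## Working session

There is one attempt and no reset: what is moved stays moved. The work goes in short steps, Python scripts to look and compute and a shell command to move; the robot and the scene stay as the last step left them, time stands still between calls to the robot, and variables do not carry over. Pictures are saved under pics/ and viewed, about 8 in all and at most 12, crops included, and the job is handed in when it is done.

```bash
ls; mkdir -p pics; cat > h.py <<'E'
import numpy as np, cv2
from scipy.spatial.transform import Rotation as R
from cell import ctrl
def att(a):
    a=np.array(a,float)
    return a if a.shape==(3,3) else R.from_rotvec(a).as_matrix()
def save(name,f):
    c=ctrl.capture(name); cv2.imwrite(f'pics/{f}.png',c['color']); np.savez(f'{f}.npz',**{k:np.array(v) for k,v in c.items()}); return c
def ray(c,u,v,fish=False):
    K=c['K']; x=(u-K[0,2])/K[0,0]; y=(v-K[1,2])/K[1,1]
    if fish:
        t=np.hypot(x,y); s=np.sin(t)/t if t>0 else 1; d=np.array([x*s,-y*s,-np.cos(t)])
    else: d=np.array([x,-y,-1.])
    return np.array(c['origin'],float),att(c['attitude'])@d
def atz(c,u,v,z,fish=False):
    o,d=ray(c,u,v,fish); return o+d*(z-o[2])/d[2]
def pt(c,u,v):
    o,d=ray(c,u,v); return o+d*c['range_z'][int(v),int(u)]
E
python3 - <<'E'
from h import *
o=ctrl.get_obs(); print(o)
im=[]
for n in ('top','side'):
    c=save(n,n+'0'); print(n,c['K'],c['origin'],c['attitude'],[k for k in c])
E
```

```text
pics
{'time_s': 0.0, 'joint_positions': array([-1.39508725e+00,  2.21198234e-01,  1.52763374e+00,  1.57811408e-05,
        1.39472245e+00, -1.26081318e-01]), 'dq': array([-3.62282831e-04,  3.88998995e-05, -4.53709131e-04, -1.95372309e-03,
       -1.55066113e-03, -2.56191674e-05]), 'tau': array([ 3.08782721e-03, -4.96898496e+01, -3.89396846e+01,  1.22892111e-04,
        1.10669227e-02, -8.57469242e-07]), 'eef_pos': array([ 0.18567211, -0.59613454,  0.23020456]), 'eef_rot': array([-3.10395584e+00, -4.71955133e-01,  5.20304194e-05]), 'contact_force': array([-0.08846033,  0.48728465, -0.19480042]), 'wrist_torque': array([ 0.0108216, -0.0182465, -0.0462429]), 'grip_width': 0.0850265283262469}
top [[483.78104114   0.         255.39785068]
 [  0.         483.78104114 184.55790526]
 [  0.           0.           1.        ]] [0.30584815 0.00300537 1.80045012] [ 0.13193158 -0.11393825 -1.55614246] ['color', 'range_z', 'K', 'origin', 'attitude']
side [[463.72604554   0.         252.61199074]
 [  0.         463.72604554 188.44384514]
 [  0.           0.           1.        ]] [0.41100213 1.23024354 0.66564918] [ 0.12976219 -1.65852552 -2.55291279] ['color', 'range_z', 'K', 'origin', 'attitude']
```

View pics/top0.png

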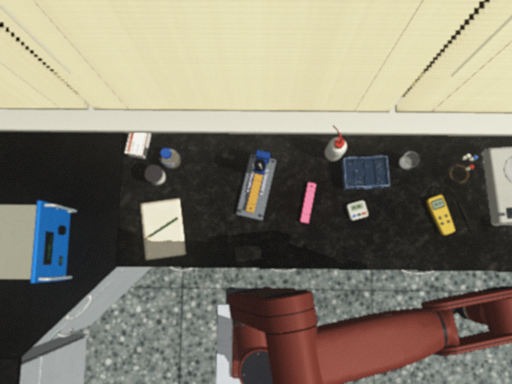

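View pics/side0.png

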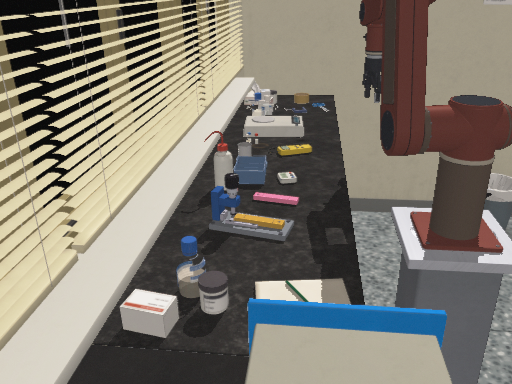

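Top view: the gauge is at about (258,183) with the yellow brass bar at (255,192). Look-alikes are the pink bar at (308,202), the yellow multimeter at (440,213) and the pencil at (163,227). I choose the brass bar in the guide and check it in one crop.

```bash
python3 - <<'E'
import cv2,numpy as np
a=cv2.imread('pics/top0.png')[145:225,225:285]; b=cv2.imread('pics/side0.png')[165:245,200:300]
a=cv2.resize(a,None,fx=7,fy=7,interpolation=cv2.INTER_CUBIC)[:560]; b=cv2.resize(b,None,fx=3.7,fy=7*1.0,interpolation=cv2.INTER_CUBIC)
cv2.imwrite('pics/crop0.png',np.hstack([a,b]))
from h import *
c=dict(np.load('top0.npz'))
for u,v in [(255,192),(263,153),(261,160),(250,208),(262,165)]: print(u,v,pt(c,u,v).round(3))
E
```

```text
255 192 [0.558 0.026 0.031]
263 153 [ 0.687 -0.002  0.113]
261 160 [0.651 0.005 0.163]
250 208 [0.497 0.044 0.037]
262 165 [0.633 0.001 0.163]
```

View pics/crop0.png

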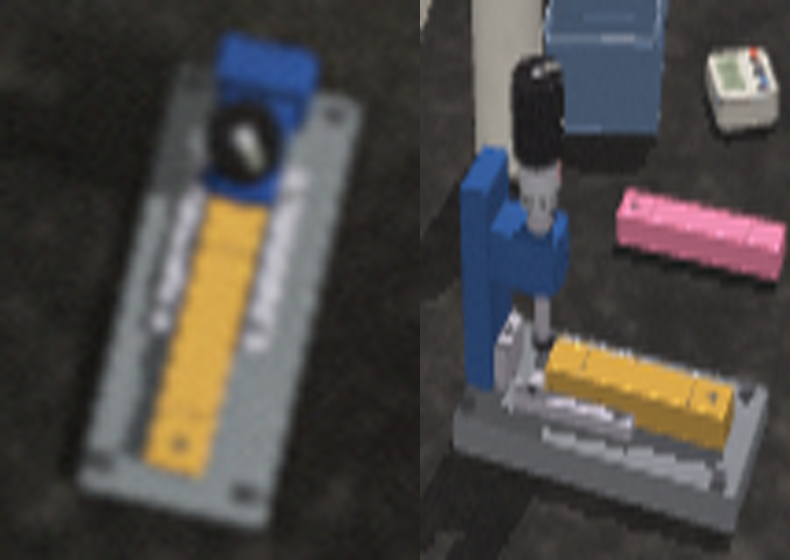

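Crop: the brass bar sits between the white rails, with its outer end near (250,212) in the full image. The black knob with the white line is centred near (260,165), and the pink bar lies loose to the right.

```bash
python3 - <<'E'
from h import *
c=dict(np.load('top0.npz'))
f=lambda x,y,z: atz(c,225+(x+.5)/7-.5,145+(y+.5)/7-.5,z)
k=f(243,142,.163); e=f(176,466,.034); print('knob',k,'end',e)
l=f(205,205,.034)-f(146,455,.034); r=f(270,205,.034)-f(207,470,.034)
# base plate edges at z .018
b=f(360,105,.018)-f(268,520,.018); b2=f(185,70,.018)-f(82,485,.018)
for d in (l,r,k-e,b,b2): print(np.degrees(np.arctan2(d[1],d[0])),np.linalg.norm(d[:2]))
o=ctrl.get_obs(); Rm=R.from_rotvec(o['eef_rot']).as_matrix(); print(Rm.round(3))
E
```

```text
knob [0.63353728 0.01080979 0.163     ] end [0.48613258 0.04465135 0.034     ]
-12.370122698730924 0.13655634255805826
-12.623389174258522 0.14477012125246191
-12.93005288827153 0.15123953274721993
-11.930984721633537 0.22862384865231508
-12.890061700245866 0.23038555712176725
[[ 0.955  0.297 -0.   ]
 [ 0.297 -0.955  0.002]
 [ 0.    -0.002 -1.   ]]
```

```bash
python3 -m creep '[[[0.04,-0.03,0,8],[0.08,-0.06,0,16],[0.11,-0.10,0,24],[0.13,-0.14,0,30],[0.156,-0.19,0,30]]]' 1; python3 - <<'E'
from h import *
o=ctrl.get_obs(); Rm=R.from_rotvec(o['eef_rot']).as_matrix(); p=o['eef_pos']; print(Rm.round(3), Rm.T@(np.array([.447,.053,.23])-p))
E
```

```text
time_s: 0.6
eef_pos: [0.2772, -0.3734, 0.2307]
eef_rot: [-3.121, 0.352, 0.001]
contact_force: [0.6, 0.1, 0.4]
grip_width: 0.0117
[[ 0.975 -0.223 -0.   ]
 [-0.223 -0.975  0.001]
 [-0.    -0.001 -1.   ]] [ 0.07041882 -0.45347505  0.00093175]
```

```bash
python3 -m creep '[[[0.01,-0.048,0,0],[0.02,-0.096,0,0],[0.03,-0.144,0,0],[0.04,-0.192,0,0],[0.05,-0.24,0,0]]]'; python3 -m creep '[[[0.005,-0.05,0.0,0],[0.01,-0.1,0,0],[0.015,-0.15,0,0],[0.016,-0.19,0,0],[0.016,-0.205,0,0]]]';  python3 -m creep '[[[0,0,0.04,0],[0,0,0.08,0],[0,0,0.11,0],[0,0,0.13,0],[0,0,0.13,0]]]'; python3 - <<'E'
from h import *
c=save('wrist','w1'); print(c['K'],c['origin'],c['attitude'])
cv2.imwrite('pics/w1b.png',cv2.resize(c['color'],None,fx=1.5,fy=1.5))
E
```

```text
time_s: 1.1
eef_pos: [0.3789, -0.1502, 0.2312]
eef_rot: [3.122, -0.348, 0.001]
contact_force: [0.0, -0.9, 0.9]
grip_width: 0.0001
time_s: 1.6
eef_pos: [0.4394, 0.0478, 0.231]
eef_rot: [-3.122, 0.342, 0.001]
contact_force: [-1.0, -0.3, -0.2]
grip_width: -0.0002
time_s: 2.1
eef_pos: [0.4362, 0.0447, 0.0979]
eef_rot: [3.122, -0.347, -0.012]
contact_force: [-1.6, -0.1, 0.2]
grip_width: 0.0001
[[297.31863964   0.         253.66103947]
 [  0.         297.31863964 188.95611413]
 [  0.           0.           1.        ]] [0.51116464 0.02775574 0.2397853 ] [-0.22111377  0.27612799 -1.77572841]
```

View pics/w1b.png

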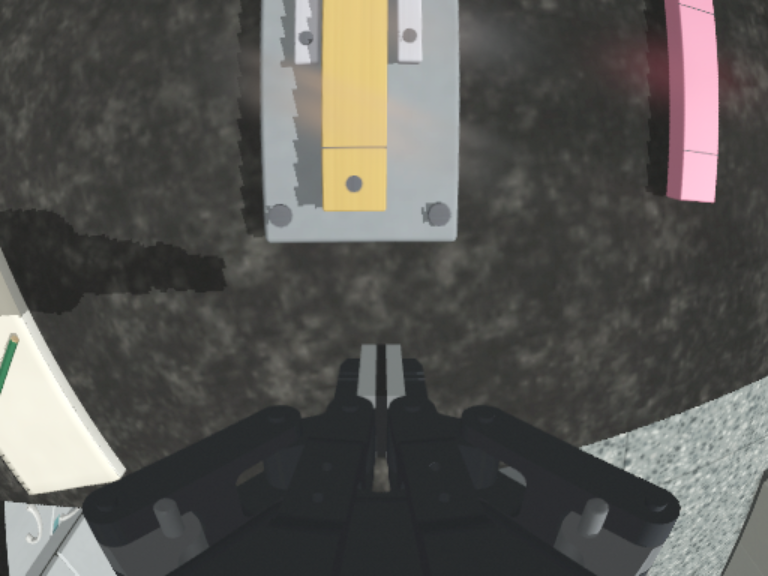

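The wrist view shows the outer end of the brass bar as an edge from (322,210) to (387,210), the plate end near row 240, and the shut fingers at (380,345).

```bash
python3 - <<'E'
from h import *
c=dict(np.load('w1.npz')); f=lambda u,v,z: atz(c,(u+.5)/1.5-.5,(v+.5)/1.5-.5,z,True)
e=f(354.5,210,.034); a=f(355,20,.034); print('end',e)
pl=f(268,241,.018);pr=f(456,240,.018); print(pl,pr, 'plate mid',(pl+pr)/2)
d=a-e; print('bar yaw',np.degrees(np.arctan2(d[1],d[0])))
d=pr-pl; print('plate yaw',np.degrees(np.arctan2(d[1],d[0]))+90, np.linalg.norm(d))
o=ctrl.get_obs(); Rm=R.from_rotvec(o['eef_rot']).as_matrix(); p=o['eef_pos']; print(p,Rm.T@(e*[1,1,0]+[0,0,.024]-p))
E
```

```text
end [0.48488507 0.04613582 0.034     ]
[0.47767281 0.09520687 0.018     ] [4.56654746e-01 4.48835590e-04 1.80000000e-02] plate mid [0.46716378 0.04782785 0.018     ]
bar yaw -12.986657973558673
plate yaw -12.506174547374002 0.09706103018996043
[0.43781659 0.04448762 0.09992395] [ 0.04585504 -0.01200631  0.07573485]
```

```bash
python3 -m creep '[[[0.005,-0.012,0.04,0],[0.005,-0.012,0.06,0],[0.005,-0.012,0.0755,0],[0.005,-0.012,0.0755,0],[0.01,-0.012,0.0755,0]]]'; python3 -m creep '[[[0.005,0,0,0],[0.01,0,0,0],[0.015,0,0,0],[0.019,0,0,0],[0.019,0,0,0]]]';  python3 -m creep '[[[0.003,0,0,0],[0.006,0,0,0],[0.009,0,0,0],[0.012,0,0,0],[0.012,0,0,0]]]'
```

```text
time_s: 2.65
eef_pos: [0.4525, 0.0539, 0.027]
eef_rot: [-3.122, 0.347, -0.002]
contact_force: [0.4, 0.1, -0.6]
grip_width: -0.0003
time_s: 3.15
eef_pos: [0.4712, 0.0495, 0.0261]
eef_rot: [-3.122, 0.348, -0.001]
contact_force: [0.9, 0.2, -0.2]
grip_width: -0.0003
time_s: 3.65
eef_pos: [0.4804, 0.0474, 0.0252]
eef_rot: [-3.122, 0.347, 0.006]
contact_force: [-6.5, 1.3, 3.4]
grip_width: 0.0004
```

```bash
python3 -m creep '[[[0.002,0,0,0],[0.004,0,0,0],[0.006,0,0,0],[0.008,0,0,0],[0.010,0,0,0]]]'; python3 -m creep '[[[0.002,0,0,0],[0.004,0,0,0],[0.006,0,0,0],[0.008,0,0,0],[0.008,0,0,0]]]'
```

```text
time_s: 4.15
eef_pos: [0.4898, 0.0452, 0.0251]
eef_rot: [-3.122, 0.347, 0.007]
contact_force: [-6.6, 1.4, 5.3]
grip_width: -0.0001
time_s: 4.65
eef_pos: [0.4983, 0.0433, 0.0252]
eef_rot: [-3.122, 0.347, 0.005]
contact_force: [-5.1, 1.1, 1.9]
grip_width: -0.0
```

```bash
python3 -m creep '[[[0.001,0,0,0],[0.002,0,0,0],[0.003,0,0,0],[0.003,0,0,0]]]'; python3 -m creep '[[[0.001,0,0,0],[0.002,0,0,0],[0.003,0,0,0],[0.003,0,0,0]]]'
```

```text
time_s: 5.05
eef_pos: [0.5023, 0.0424, 0.0254]
eef_rot: [3.122, -0.348, -0.001]
contact_force: [-3.2, -0.3, -2.1]
grip_width: -0.0002
time_s: 5.45
eef_pos: [0.5044, 0.042, 0.0256]
eef_rot: [-3.122, 0.348, 0.004]
contact_force: [-5.8, 0.9, 1.9]
grip_width: 0.0001
```

```bash
python3 -m creep '[[[0.001,0,0,0],[0.002,0,0,0],[0.003,0,0,0],[0.003,0,0,0]]]'; python3 -m creep '[[[0.001,0,0,0],[0.002,0,0,0],[0.002,0,0,0]]]'
```

```text
time_s: 5.85
eef_pos: [0.5045, 0.0419, 0.0254]
eef_rot: [-3.122, 0.347, 0.014]
contact_force: [-17.0, 3.5, 12.1]
grip_width: 0.0
time_s: 6.15
eef_pos: [0.5046, 0.0419, 0.0254]
eef_rot: [-3.122, 0.347, 0.021]
contact_force: [-24.9, 4.5, 21.4]
grip_width: -0.0004
```

The bar stopped dead with rising force, as it would at the stop. I back off, rise and look.

```bash
python3 -m creep '[[[-0.02,0,0,0],[-0.045,0,0,0],[-0.045,0,-0.03,0],[-0.045,0,-0.08,0],[-0.045,0,-0.13,0]]]'; python3 -m creep '[[[0,0,-0.05,0],[0,0,-0.1,0],[0.03,0,-0.12,0],[0.035,0,-0.12,0],[0.035,0,-0.12,0]]]' 0; python3 - <<'E'
from h import *
c=save('wrist','w2'); print(ctrl.get_obs()['eef_pos'])
cv2.imwrite('pics/w2b.png',cv2.resize(c['color'],None,fx=1.5,fy=1.5))
E
```

```text
time_s: 6.65
eef_pos: [0.4668, 0.0504, 0.1577]
eef_rot: [3.122, -0.348, 0.003]
contact_force: [1.3, -0.5, 0.4]
grip_width: 0.0002
time_s: 7.15
eef_pos: [0.5016, 0.0425, 0.2763]
eef_rot: [3.122, -0.349, 0.003]
contact_force: [-0.6, 0.0, -0.6]
grip_width: 0.0723
[0.50025234 0.04276521 0.27477275]
```

View pics/w2b.png

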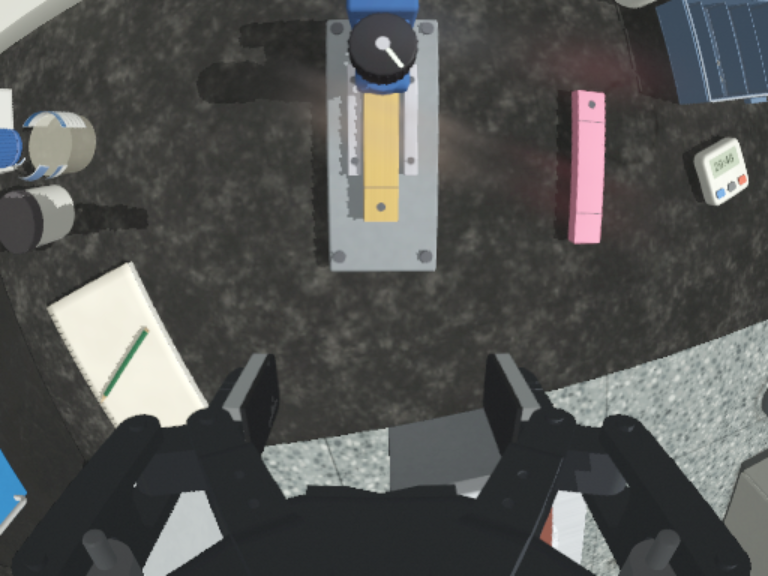

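The wrist view shows the knob top centred at (383,44), the bar's outer end edge at (381,221), and the plate end from (331,270) to (436,270).

```bash
python3 - <<'E'
from h import *
c=dict(np.load('w2.npz')); f=lambda u,v,z: atz(c,(u+.5)/1.5-.5,(v+.5)/1.5-.5,z,True)
rz=c['range_z']; print('range near knob',rz[28:36:3,248:262:4])
e=f(381,221.5,.034); pl=f(331,270,.018);pr=f(436,270,.018); m=(pl+pr)/2
print('end',e,'plate end mid',m)
ax=np.array([.976,-.217])
for z in (.158,.163,.168):
    k=f(383,44,z); print(z,k,'dist knob-end',(k-e)[:2]@ax,(k-e)[:2]@[.217,.976])
print('end-plate', (e-m)[:2]@ax)
b=f(381,150,.034); d=b-e; print('yaw',np.degrees(np.arctan2(d[1],d[0])))
t=dict(np.load('top0.npz'))
for u,v in [(258,163),(260,165),(262,167),(260,163),(258,167)]: print(pt(t,u,v))
o=ctrl.get_obs(); Rm=R.from_rotvec(o['eef_rot']).as_matrix(); k=f(383,44,.163); print(o['eef_pos'],Rm.T@(k-o['eef_pos']))
E
```

```text
range near knob [[0.22663985 0.2268865  0.22596352 0.22755499]
 [0.22873107 0.22725153 0.22609305 0.2278573 ]
 [0.22875716 0.22859824 0.22797771 0.22805512]]
end [0.51476595 0.03954786 0.034     ] plate end mid [0.46720005 0.04784618 0.018     ]
0.158 [0.63681569 0.01081088 0.158     ] dist knob-end 0.12535647357021662 -0.0015625030023314187
0.163 [0.63563541 0.01109598 0.163     ] dist knob-end 0.1241426540559869 -0.0015403609664655638
0.168 [0.63445513 0.01138109 0.168     ] dist knob-end 0.12292883454175721 -0.0015182189305997123
end-plate 0.04822505257748666
yaw -12.687188961833975
[0.63865413 0.01526615 0.16971212]
[0.63306029 0.00834128 0.16299657]
[0.6252768  0.00137992 0.16723462]
[0.64092364 0.00842856 0.15892489]
[0.62472711 0.01511284 0.16934864]
[0.50025234 0.04276521 0.27477275] [0.13916996 0.0010382  0.11160336]
```

```bash
python3 - <<'E'
from h import *
c=dict(np.load('w2.npz'))
for u,v in [(250,30),(255,28),(260,32),(248,24),(262,22)]:
    o,d=ray(c,u,v,True); K=c['K']; t=np.hypot((u-K[0,2]),(v-K[1,2]))/K[0,0]
    print(o+d*c['range_z'][v,u]/np.cos(t))
o=ctrl.get_obs(); print(o['joint_positions'],o['wrist_torque'])
E
```

```text
[0.63634701 0.01543136 0.16094204]
[0.63724905 0.01086894 0.16073264]
[0.63302227 0.00743661 0.15950794]
[0.64144307 0.01597978 0.1635912 ]
[0.64080545 0.00400935 0.16302053]
[-7.19131268e-02 -1.03235465e-01  1.78333981e+00 -4.85117946e-06
  1.46272212e+00  1.72105559e+00] [0.05140654 0.01986229 0.01430159]
```

```bash
python3 -m creep '[[[0.045,0,0,-8.5],[0.09,0,0,-17],[0.125,0,0,-25.5],[0.138,0.001,0,-34],[0.139,0.001,0,-42.5]]]' 0; for i in 1 2 3; do python3 -m creep '[[[0,0,0,-8.5],[0,0,0,-17],[0,0,0,-25.5],[0,0,0,-34],[0,0,0,-42.5]]]'; done; python3 -m creep '[[[0,0,0,-8.5],[0,0,0,-17],[0,0,0,-25.5],[0,0,0,-34],[0,0,0,-42.5]]]';python3 - <<'E'
from h import *
o=ctrl.get_obs(); Rm=R.from_rotvec(o['eef_rot']).as_matrix(); p=o['eef_pos']; print(o['joint_positions'],p,Rm.round(3),Rm.T@([.6355,.011,.129]-p),o['wrist_torque'],o['contact_force'])
E
```

```text
time_s: 7.7
eef_pos: [0.6358, 0.0108, 0.2723]
eef_rot: [-3.032, -0.815, 0.007]
contact_force: [-0.5, 0.3, -0.4]
grip_width: 0.0854
time_s: 8.2
eef_pos: [0.6344, 0.0116, 0.2732]
eef_rot: [-2.529, -1.859, 0.005]
contact_force: [0.1, 0.2, -0.0]
grip_width: 0.0854
time_s: 8.7
eef_pos: [0.6344, 0.0117, 0.2732]
eef_rot: [-1.682, -2.649, 0.003]
contact_force: [-0.5, 0.5, -0.4]
grip_width: 0.0855
time_s: 9.2
eef_pos: [0.6344, 0.0117, 0.2732]
eef_rot: [-0.608, -3.078, 0.001]
contact_force: [0.6, -0.3, 0.1]
grip_width: 0.0855
time_s: 9.7
eef_pos: [0.6344, 0.0117, 0.2732]
eef_rot: [0.549, -3.089, -0.002]
contact_force: [-0.7, -0.6, 0.2]
grip_width: 0.0853
[-1.05836635e-01  2.22840893e-01  1.44536196e+00  2.16873257e-05
  1.47752642e+00 -2.02833737e+00] [0.63437173 0.01165795 0.27320861] [[-0.939 -0.344 -0.004]
 [-0.344  0.939  0.   ]
 [ 0.004  0.002 -1.   ]] [-0.00136634 -0.00127266  0.14420243] [ 0.00908303 -0.05676623 -0.02722343] [-0.6754667  -0.61267978  0.1712123 ]
```

```bash
python3 -m creep '[[[-0.001,-0.001,0.04,0],[-0.001,-0.001,0.08,0],[-0.001,-0.001,0.115,0],[-0.001,-0.001,0.135,0],[-0.001,-0.001,0.144,0]]]'; python3 - <<'E'
from h import *
c=save('wrist','w3'); o=ctrl.get_obs();print(o['eef_pos'],o['contact_force'])
s=save('side','s3')
a=cv2.resize(c['color'],(512,384)); b=cv2.resize(s['color'][150:246,180:280],(400,384),interpolation=cv2.INTER_CUBIC)
cv2.imwrite('pics/w3b.png',cv2.resize(np.hstack([a,b]),(800,337)))
E
```

```text
time_s: 10.2
eef_pos: [0.6334, 0.0113, 0.1265]
eef_rot: [0.539, -3.087, -0.004]
contact_force: [-0.4, 0.1, 0.3]
grip_width: 0.0853
[0.63381066 0.01117218 0.12669651] [-0.81154326  0.02759246 -1.32090279]
```

View pics/w3b.png

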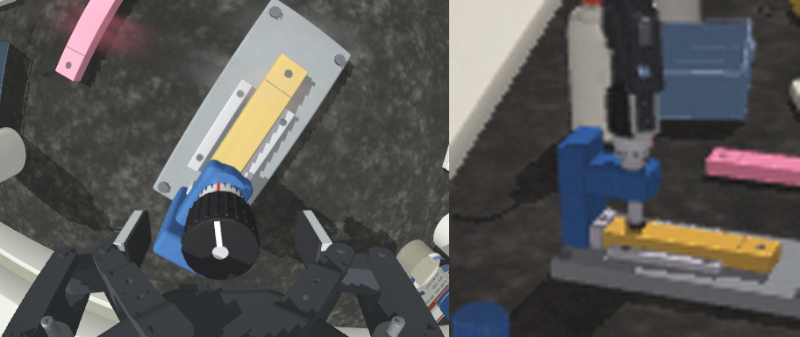

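The wrist view shows the knob centred between the open fingers at (220,248), with the thimble's red mark at (218,187). The side view shows the bar against the stop at (605,230). Now I close.

```bash
python3 -m creep '[[[0,0,0,0],[0,0,0,0],[0,0,0,0],[0,0,0,0],[0,0,0,0]]]' 1;  cat > t.py <<'E'
from cell import ctrl
import numpy as np
from scipy.spatial.transform import Rotation as R
o=ctrl.get_obs(); Rm=R.from_rotvec(o['eef_rot']).as_matrix()
print('T',o['wrist_torque'].round(3),'F',o['contact_force'].round(1),'j6',o['joint_positions'][5].round(3),'z',round(o['eef_pos'][2],4),'yaw',np.degrees(np.arctan2(Rm[1,0],Rm[0,0])).round(1),'tilt',Rm[:2,2].round(3),'w',round(o['grip_width'],4))
E
python3 t.py
```

```text
time_s: 10.8
eef_pos: [0.6381, 0.0111, 0.1337]
eef_rot: [-0.54, 3.092, -0.0]
contact_force: [-1.4, 2.1, 5.6]
grip_width: 0.0385
T [0.208 0.268 0.072] F [-1.4  2.1  5.6] j6 -2.023 z 0.1337 yaw -160.2 tilt [0.003 0.   ] w 0.0385
```

```bash
python3 -m creep '[[[0,0,0,0],[0,0,0,0],[0,0,0,0]]]';python3 t.py
```

```text
time_s: 11.1
eef_pos: [0.6381, 0.0111, 0.1337]
eef_rot: [-0.54, 3.092, -0.0]
contact_force: [-2.5, 2.4, 5.7]
grip_width: 0.0384
T [0.257 0.283 0.022] F [-2.5  2.4  5.7] j6 -2.023 z 0.1337 yaw -160.2 tilt [0.002 0.   ] w 0.0384
```

Grip is slightly high and about 2 mm off axis, so I re-seat it.

```bash
python3 -m creep '[[[0,0,0,0],[0,0,0,0],[0,0,0,0],[0.0025,0,0.004,0],[0.0025,0,0.004,0]]]' 0;python3 -m creep '[[[0,0,0,0],[0,0,0,0]]]';python3 t.py; python3 -m creep '[[[0,0,0,0],[0,0,0,0],[0,0,0,0],[0,0,0,0],[0,0,0,0]]]' 1;  python3 t.py
```

```text
time_s: 11.6
eef_pos: [0.634, 0.0097, 0.1267]
eef_rot: [0.539, -3.093, -0.001]
contact_force: [-0.1, 0.1, 0.2]
grip_width: 0.0857
time_s: 11.8
eef_pos: [0.6348, 0.0098, 0.1277]
eef_rot: [0.54, -3.095, -0.0]
contact_force: [0.1, -0.3, 0.7]
grip_width: 0.0855
T [0.002 0.047 0.035] F [ 0.1 -0.3  0.7] j6 -2.025 z 0.1277 yaw -160.2 tilt [-0.  0.] w 0.0855
time_s: 12.3
eef_pos: [0.6349, 0.0101, 0.1282]
eef_rot: [-0.54, 3.095, 0.0]
contact_force: [-1.6, 1.1, 2.8]
grip_width: 0.0387
T [0.17  0.18  0.047] F [-1.6  1.1  2.8] j6 -2.025 z 0.1282 yaw -160.2 tilt [0. 0.] w 0.0387
```

```bash
python3 -m creep '[[[0,0,0.00013,3],[0,0,0.00026,6],[0,0,0.0004,9],[0,0,0.0005,12],[0,0,0.00065,15]]]';  python3 t.py; python3 -m creep '[[[0,0,0.00013,3],[0,0,0.00026,6],[0,0,0.0004,9],[0,0,0.0005,12],[0,0,0.00065,15]]]';  python3 t.py
```

```text
time_s: 12.8
eef_pos: [0.6349, 0.0106, 0.1277]
eef_rot: [-0.129, 3.139, 0.001]
contact_force: [-1.4, 3.3, 3.3]
grip_width: 0.039
T [0.439 0.358 0.307] F [-1.4  3.3  3.3] j6 -1.761 z 0.1277 yaw -175.3 tilt [0.    0.001] w 0.039
time_s: 13.3
eef_pos: [0.6348, 0.011, 0.127]
eef_rot: [-0.281, -3.129, -0.002]
contact_force: [-2.2, 4.3, 4.4]
grip_width: 0.0387
T [0.688 0.388 0.285] F [-2.2  4.3  4.4] j6 -1.5 z 0.127 yaw 169.7 tilt [0.    0.001] w 0.0387
```

```bash
python3 -m creep '[[[0,0,0.00013,3],[0,0,0.00026,6],[0,0,0.0004,9],[0,0,0.0005,12],[0,0,0.00065,15]]]' >/dev/null;  python3 t.py; python3 -m creep '[[[0,0,0.00013,3],[0,0,0.00026,6],[0,0,0.0004,9],[0,0,0.0005,12],[0,0,0.00065,15]]]'>/dev/null;  python3 t.py
```

```text
T [0.905 0.346 0.365] F [-1.6  5.7  4.8] j6 -1.238 z 0.1265 yaw 154.7 tilt [0.    0.002] w 0.0387
T [ 1.013  0.47  -0.119] F [-1.8  6.9  6.7] j6 -0.975 z 0.1264 yaw 139.7 tilt [0.001 0.003] w 0.0389
```

```bash
python3 -m creep '[[[0,0,0.00013,3],[0,0,0.00026,6],[0,0,0.0004,9]]]' >/dev/null;  python3 t.py; python3 -m creep '[[[0,0,0.00013,3],[0,0,0.00026,6],[0,0,0.0004,9]]]'>/dev/null;  python3 t.py
```

```text
T [1.131 0.592 0.329] F [-2.1  7.   9.2] j6 -0.819 z 0.1264 yaw 130.7 tilt [0.002 0.003] w 0.0387
T [ 1.193  0.563 -0.027] F [-1.6  7.9  9.1] j6 -0.661 z 0.1264 yaw 121.7 tilt [0.002 0.003] w 0.0385
```

The torque dropped negative twice (at yaw 140° and 122°) and the sinking stopped at z = 0.1264, so it has clicked. I let go and rise straight up.

```bash
python3 -m creep '[[[0,0,0,0],[0,0,0,0],[0,0,0,0],[0,0,0,0],[0,0,0,0]]]' 0;python3 t.py; python3 -m creep '[[[0,0,-0.02,0],[0,0,-0.05,0],[0,0,-0.1,0],[0,0,-0.13,0],[0,0,-0.13,0]]]'; python3 - <<'E'
from h import *
o=ctrl.get_obs(); Rm=R.from_rotvec(o['eef_rot']).as_matrix(); print(o['eef_pos'],Rm.round(2))
c=save('wrist','w4'); cv2.imwrite('pics/w4b.png',cv2.resize(c['color'],None,fx=1.5,fy=1.5))
E
```

```text
time_s: 15.4
eef_pos: [0.6348, 0.0096, 0.1241]
eef_rot: [-1.528, -2.745, 0.0]
contact_force: [0.9, 0.4, -0.6]
grip_width: 0.0857
T [ 0.005  0.066 -0.042] F [ 0.9  0.4 -0.6] j6 -0.664 z 0.1241 yaw 121.8 tilt [-0. -0.] w 0.0857
time_s: 15.9
eef_pos: [0.638, 0.0094, 0.2614]
eef_rot: [1.523, 2.736, 0.007]
contact_force: [0.1, -1.1, 0.5]
grip_width: 0.085
[0.63796636 0.00939806 0.26141359] [[-0.53  0.85  0.01]
 [ 0.85  0.53 -0.  ]
 [-0.01  0.01 -1.  ]]
```

View pics/w4b.png

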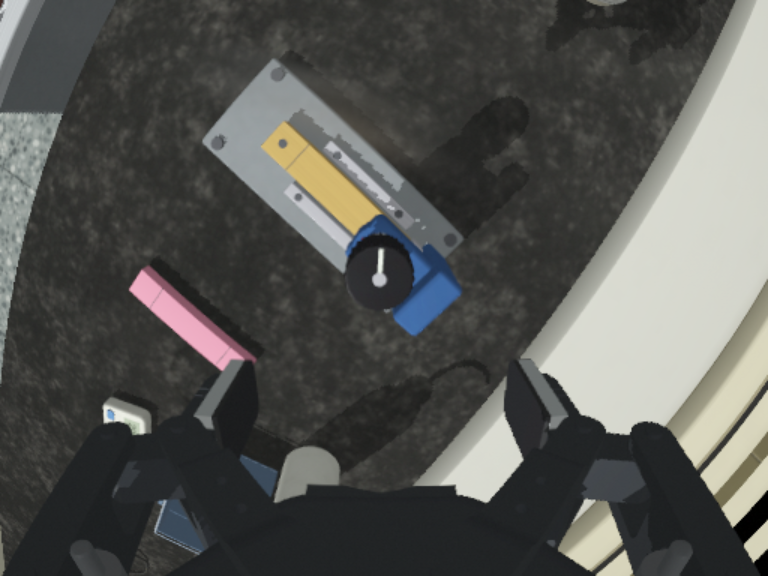

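The wrist view shows the knob at (380,275), turned with the hand and free, and the bar still in the guide. I shift to see the thimble's red mark and check the slip.

```bash
python3 -m creep '[[[0.03,0,0.01,0],[0.05,0,0.03,0],[0.06,0,0.05,0],[0.06,0,0.05,0],[0.06,0,0.05,0]]]'; python3 - <<'E'
from h import *
o=ctrl.get_obs(); print(o['eef_pos'])
c=save('wrist','w5'); p=c['color']
cv2.imwrite('pics/w5b.png',cv2.resize(p[150:300,170:340],None,fx=4,fy=4,interpolation=cv2.INTER_CUBIC))
E
```

```text
time_s: 16.45
eef_pos: [0.6026, 0.0607, 0.2031]
eef_rot: [-1.526, -2.743, 0.002]
contact_force: [0.9, 0.3, -1.1]
grip_width: 0.0856
[0.60255609 0.06067552 0.20313425]
```

View pics/w5b.png

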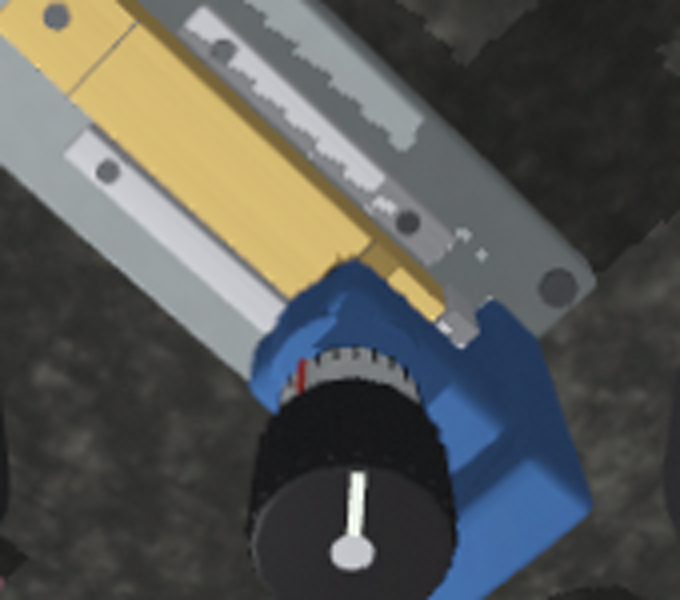

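The crop shows the red mark at (301,378) about 45° behind the knob's white line at (355,500). They were aligned at the start, so that is a slip of two clicks (2 × 22.5°). The bar's inner end meets the steel stop near (450,320). Nothing is touching the robot, so I hand in.

```bash
python3 -c "
from cell import ctrl
print(ctrl.sign_off())"
```

```text
the job is handed in; nothing more can be done
None
```

The job is handed in after about 16.5 s of robot time: the brass bar is home against the stop and clamped, and the knob was stopped after two clicks.

- **Bar:** I slid it about 30 mm with the shut fingers until it stopped dead. The push reached about 33 N in total at the end, roughly 25 N of it along the guide. Its outer end then measured 124–125 mm from the spindle axis, where 125 mm is home. The last picture shows its inner end meeting the stop.
- **Knob:** My first grip was about 2 mm off the axis and slightly high, so I opened and gripped again before turning. I turned the knob about 78° clockwise with the hand sinking along. The torque held near 0.3 N m, then dropped below zero twice and the sinking stopped.
- **Click count:** The second torque drop was small (-0.03 N m). I confirmed the count by sight: the white line stands about 45° ahead of the thimble's red mark, which matches two clicks.
- **End state:** The robot was clear with the fingers open, and I touched nothing else on the bench. No checks failed. I did not measure the clamping force.

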